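# Close the check-weight case with its sliding lid

## Robot

A 6-joint arm with a two-finger parallel gripper is mounted at the origin on a cart in front of the work surface, level with it; the furniture and walls round the work are solid. World frame = base frame: x ahead of the robot, y to its left, z up, the work surface at z = 0. Lengths are in mm, angles in degrees, forces in N, time in s.
With the tool pointing down it reaches from about 300 to 850 mm from the base axis. Payload 4.2 kg.
Tool frame: the origin (TCP) lies at the very end of the fingers, on their centre line; the grasp point (between the pads) lies 19 mm behind it (hold_point_z is the z of the grasp point in the tool frame, in mm); z points along the fingers, y is the direction in which the jaws open and shut (so a half turn about z gives the same grasp; the last joint's range is limited). The gripper opens to 91 mm and grips with 3 to 60 N. Pads are 32 mm wide; open, the fingers measure 118 mm over their backs; the gripper's body (76 mm by 178 mm) begins 60 mm behind the grasp point.
Start: joints at [72.766, 18.312, 89.639, -0, 72.044, -1.146], TCP at [159.348, 552.496, 213.976] pointing down, gripper open.
Joint ranges: [-177.97, 177.97], [-48.28, 115.42], [12.27, 149.76], [-77.06, 257.06], [2.81, 150.46], [-146.56, 146.56]. Speed limits (degrees/s): [147.25, 147.25, 180, 180, 180, 180].

## Interface

Orientations are given as [roll, pitch, yaw] about the fixed x, y, z axes, in that order (R = Rz(yaw) Ry(pitch) Rx(roll)).
In Python, from workcell import state, grab_frame, job_done, hold_point_z gives the robot as it stands. The module is installed in compiled form; this text tells all that it offers.
- The arm moves only by the shell command python3 -m creep 'ROWS' [FORCE]. ROWS is JSON, a list of rows, each a list of 7 numbers: the closure, from 0 (fully open) to 1 (shut), then the shift along the tool's x, y, z in mm, then the turn, a rotation vector about the tool's x, y, z in degrees. A call has 1 to 5 rows; each row shifts and turns the commanded pose from where the row before left it, along the tool's axes as they then stand; what a row does not reach is not made up. A row lasts 1/8 s, in which the tool goes at most 62.5 mm and 10.7 degrees, less where a joint would pass 70% of its speed; a pose out of reach is approached as far as the arm can. A call is refused whole if a number of a shift passes 62.5 or a number of a turn 10.7, either way. A call with a gripper value outside its range is refused whole. The fingers move at their own pace and stop on an object; FORCE is the grip in N (left out, the last holds). Time passes only in rows, so rows that do not move let the fingers close. It gives the time, the measured TCP pose, the force and the opening at its end, in the units of the state.
- state(): the state, without advancing time (a new reading comes with each control period).
- grab_frame(name): name is "scene" or "side" or "wrist"; returns a dict with "frame" (480x640x3 uint8, red, green, blue), "fx", "fy", "cx", "cy" (pixels), "view" (4x4, takes a point from world to camera coordinates). Camera axes: x right, y down, z forward; pixel columns grow to the right and rows downward; lengths in mm; the calibration is good to about 2 mm. A picture is of the moment at which its call begins. There is no depth.
- job_done(): hands the job in, once; it reports no verdict.
The state is a dict: "time_s": time; "qpos": joint angles; "qvel": joint speeds; "effort": joint torques, N m; "ee_pos": TCP position; "ee_rot": TCP orientation; "force": force on the tool from outside, world axes, zero at the start; "torque": the same for the moment, N m; "gripper_width": finger opening in mm.
Only numpy, scipy, OpenCV 4.12 (cv2) and the standard library are available. Lean on these libraries where they do the work, as an engineer would, in place of code of your own. Each camera call takes 0.05 s, during which the arm holds its last target.

## Task

Close the wooden case of brass check weights with its thin sliding lid, which lies flat on the chopping block. Slide the lid along the block towards you until its end with the finger hole hangs a few centimetres over the block's front edge; take hold of it by that hanging end, then slide it into the case's grooves from the open end, finger hole last, until it is fully home with its end flush with the case. Leave the case standing about where it is with both weights inside, do not disturb the other things, and let go.

Things in the scene. Friction and masses are not known exactly. Their poses are not given: they have to be found in the camera images.
- board: chopping block of light beech staves, 200 (its x) x 150 (its y) x 38 mm high on rubber feet, heavy: it does not move. Origin: centre of the underside, z up. Its front edge is its -x edge, towards the robot; the counter in front of it is free.
- lid_center (a point): centre (half-way up) of the loose lid: smooth brown wooden rectangle 110 (its x) x 60 (its y) x 4 mm, about 35 g. A 22 mm finger hole is centred 34 mm from here towards its tail (-x) end. Starts flat on the block, not overhanging, tail roughly to the robot. Pressed from above with 5 to 12 N on its solid part, it is dragged along by friction. Grasp it across its 60 mm.
- lid_tail (a point): middle of the lid's tail edge (the end by the finger hole), 55 mm from lid_center along the lid's -x, half-way up the 4 mm; same axes as the lid.
- case_center (a point): centre, 47 mm above the counter, of the loose brown wooden case: 120 (its x) x 74 (its y) x 94 mm high, about 0.5 kg plus 0.7 kg of weights. Its -x end, towards the robot and its left, is open at the top for the lid, which enters along the case's +x; the +x end is closed to the top and stops the lid.
- case_mouth (a point): middle of the case's open end: in its outer end face, 60 mm from case_center, 79 mm above the counter (height of the ledges that the lid slides on, 52 mm apart). Grooves above the ledges: 7 mm high, 64 mm between their backs (2 mm spare each side of the lid); their lips begin 12 mm in and the sides flare there to 70 mm. Lid home: tail edge here, flush or 1 mm in.
- weight_big: larger brass check weight, 48 mm wide, 67 mm high, 0.5 kg, standing in the case's pocket next to the open end (its top is 76 mm above the counter, below the ledges). Origin: centre of its underside.
- weight_small: smaller brass check weight, 38 mm wide, 57 mm high, 0.2 kg, standing in the case's other pocket. Origin: centre of its underside.
- wedge_c: bystander: pale cheese wedge, 85 x 120 x 51 mm, loose on the counter left of the block. Origin: centre of the underside.
- tub_b: bystander: round salad tub with a lid, 95 mm wide, 51 mm high, loose on the counter behind the block. Origin: centre of the underside.
- pick_jar: bystander: small clear jar full of thin wooden picks, 48 mm wide, 73 mm high, loose on the counter left in front of the block. Origin: centre of the underside.

How it is judged (in metres and radians):
On the way, in this order (a step that is already met when the one before it is completed fails the run):
1. the lid lies flat on the block with its tail hanging at least 25 mm over the front edge (x of lid_tail in the frame of board below -0.125 m and x of lid_center in the frame of board above -0.11 m and z of lid_center in the frame of board between 0.037 and 0.044 m and angle between lid_center's own z axis and vertical below 0.08 rad), for 0.2 s.
2. the lid is held by the fingers at its tail, clear above the block (contact force between the fingers and lid above 1 N and horizontal distance between the grasp point and lid_tail below 0.05 m and height (world z) of lid_center above 0.055 m), for 0.1 s.
3. the lid is entered in the grooves, at least 25 mm deep (x of lid_tail in the frame of case_mouth between -0.085 and -0.006 m and z of lid_center in the frame of case_mouth between -0.002 and 0.009 m and angle between the x axis of lid_center and the x axis of case_center, either way round below 0.1 rad).
At the end, for the whole second after the job is handed in: The lid lies in both grooves, parallel to the case, finger hole at the open end, its tail edge flush (at most 3.5 mm out, 5 mm in); the case stands upright within 50 mm of where it was with both weights standing inside; the lid and the case are released (x of lid_tail in the frame of case_mouth between -0.0035 and 0.005 m and y of lid_tail in the frame of case_mouth between -0.006 and 0.006 m and z of lid_tail in the frame of case_mouth between -0.001 and 0.007 m and z of lid_center in the frame of case_mouth between -0.001 and 0.007 m and angle between the x axis of lid_center and the x axis of case_center, either way round below 0.07 rad and angle between case_center's own z axis and vertical below 0.05 rad and height (world z) of case_center below 0.052 m and distance of case_center from where it was at the start of the episode below 0.05 m and horizontal distance between weight_big and case_center below 0.04 m and horizontal distance between weight_small and case_center below 0.045 m and height (world z) of each of weight_big, weight_small below 0.02 m and contact force between the fingers and lid below 0.1 N and contact force between the arm and case below 0.1 N); the robot touches nothing.
It fails at once if the wedge, the tub or the pick jar is moved more than 30 mm (distance of any of wedge_c, tub_b, pick_jar from where it was at the start of the episode above 0.03 m).
It fails at once if the case is tipped (angle between case_center's own z axis and vertical above 0.35 rad).
It also fails if it takes over 72 s, if anything falls off the work surface, if the arm or the gripper's body presses on something with over 40 N, if the wrist force passes 120 N, or if a joint passes its speed limit or range.

## Working session

There is one attempt and no reset: what is moved stays moved. The work goes in short steps, Python scripts to look and compute and a shell command to move; the robot and the scene stay as the last step left them, time stands still between calls to the robot, and variables do not carry over. Pictures are saved under pics/ and viewed, and the job is handed in when it is done.

```bash
mkdir -p pics; ls; cat > h.py <<'E'
import numpy as np,cv2
from workcell import state,grab_frame,job_done,hold_point_z
def snap(name,fn):
    f=grab_frame(name); cv2.imwrite('pics/'+fn+'.png',f['frame'][:,:,::-1]); np.savez('pics/'+fn+'.npz',**{k:f[k] for k in ('fx','fy','cx','cy','view')}); return f
def load(fn): return dict(np.load('pics/'+fn+'.npz'))
def unproj(f,u,v,z):
    V=np.array(f['view']);R=V[:3,:3];t=V[:3,3]
    d=R.T@np.array([(u-f['cx'])/f['fx'],(v-f['cy'])/f['fy'],1]);o=-R.T@t
    return o+d*(z-o[2])/d[2]
def proj(f,p):
    V=np.array(f['view']);c=V[:3,:3]@np.array(p)+V[:3,3]
    return np.array([f['fx']*c[0]/c[2]+f['cx'],f['fy']*c[1]/c[2]+f['cy']])
E
python3 - <<'E'
from h import *
for n in ('scene','side','wrist'):
    f=snap(n,n+'0'); V=np.array(f['view']); print(n,f['fx'],(-V[:3,:3].T@V[:3,3]).round(),V[2,:3].round(2))
print(state(),hold_point_z if not callable(hold_point_z) else hold_point_z())
E
```

```text
pics
scene 617.5684423118287 [-96.  -3. 749.] [ 0.67  0.36 -0.65]
side 503.1015401988683 [ 310. -267.  692.] [ 0.29  0.68 -0.68]
wrist 350.7200588848205 [ 85. 574. 384.] [ 0.26 -0.08 -0.96]
{'time_s': 0.15, 'qpos': array([ 7.27652722e+01,  1.83417908e+01,  8.96871617e+01, -1.25143582e-03,
        7.20433010e+01, -1.14505437e+00]), 'qvel': array([ 0.11634192, -0.11497635, -0.20234709,  0.02820043,  0.04253234,
        0.08478957]), 'effort': array([-7.98255201e-05, -4.12773371e+01, -2.32157797e+01,  7.25713070e-02,
        4.34652565e-02, -1.03579171e-04]), 'ee_pos': array([159.24976693, 552.14136898, 213.34941984]), 'ee_rot': array([-1.79927737e+02, -2.54134994e-04,  1.63910713e+02]), 'force': array([0.11613801, 0.63487398, 0.48909934]), 'torque': array([ 0.00793363, -0.02638781,  0.02069465]), 'gripper_width': 91.31843136797514} -18.8
```

View pics/scene0.png

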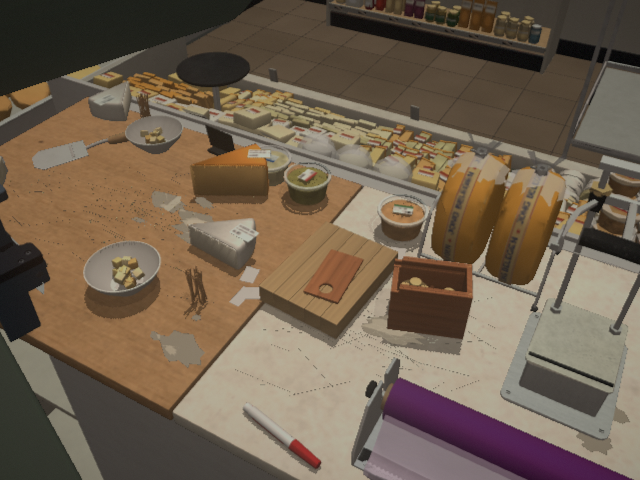

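View pics/side0.png

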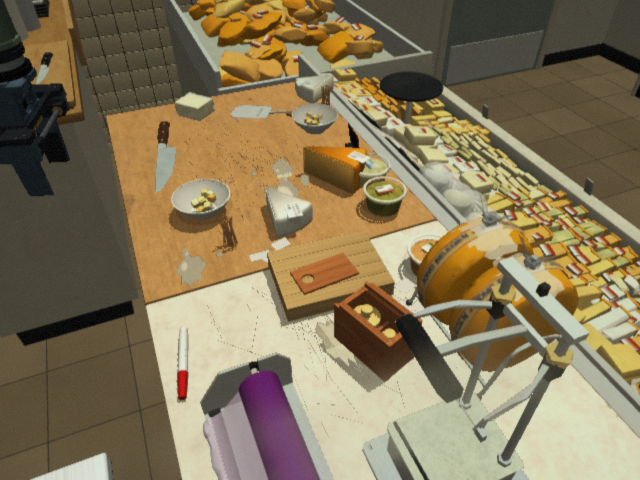

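View pics/wrist0.png

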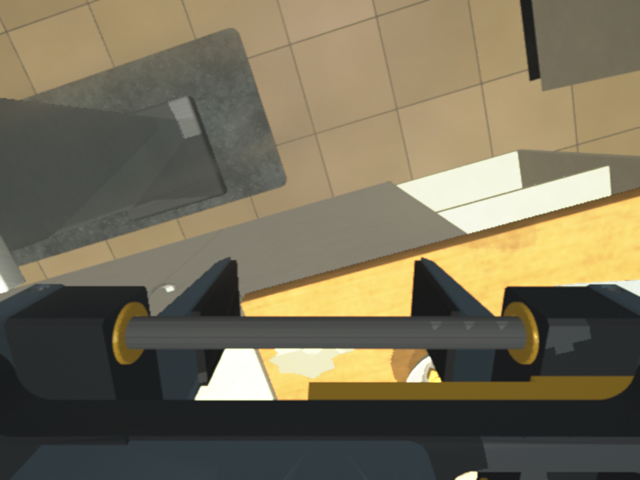

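```bash
python3 - <<'E'
import cv2
a=cv2.imread('pics/scene0.png')[210:350,250:490]; cv2.imwrite('pics/sc.png',cv2.resize(a,None,fx=3.3,fy=3.3,interpolation=cv2.INTER_CUBIC))
a=cv2.imread('pics/side0.png')[220:390,260:430]; cv2.imwrite('pics/sd.png',cv2.resize(a,None,fx=3.5,fy=3.5,interpolation=cv2.INTER_CUBIC))
E
```

```text
(no output)
```

View pics/sc.png

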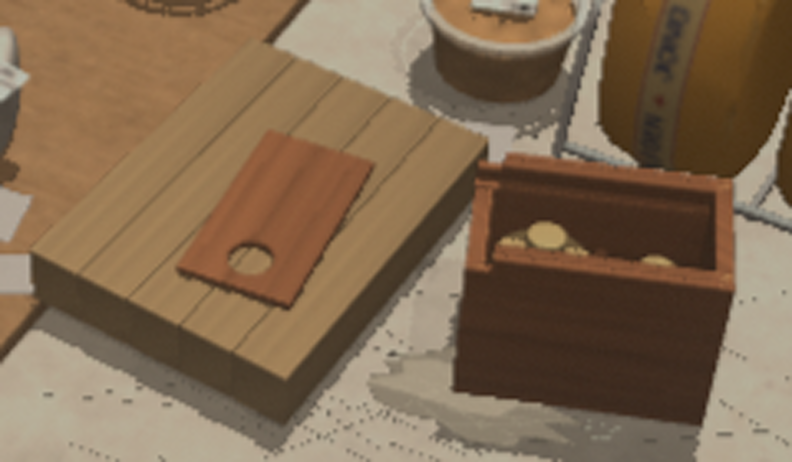

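View pics/sd.png

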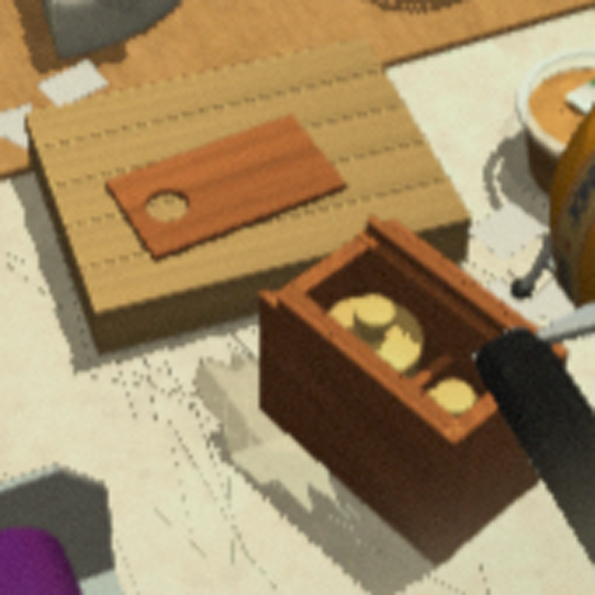

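```bash
cat > fit.py <<'E'
from h import *
from scipy.optimize import least_squares
S=load('scene0');D=load('side0')
s=lambda u,v:(S,np.array([250+u/3.3,210+v/3.3])); d=lambda u,v:(D,np.array([260+u/3.5,220+v/3.5]))
def fit(items,x0):
    def r(p):
        c,sn=np.cos(p[2]),np.sin(p[2]); o=[]
        for (X,Y,Z),(f,uv) in items: o+=list(proj(f,[p[0]+c*X-sn*Y,p[1]+sn*X+c*Y,Z])-uv)
        return np.array(o)
    q=least_squares(r,x0); print(q.x[:2].round(1),np.degrees(q.x[2]).round(2)); print(r(q.x).reshape(-1,2).round(1).tolist()); return q.x
for pts in [(33,253),(265,40),(487,148),(287,380)]: print('b',unproj(S,*s(*pts)[1],38).round(0))
for pts in [(478,268),(728,290),(733,182)]: print('c',unproj(S,*s(*pts)[1],94).round(0))
E
cat > f1.py <<'E'
from fit import *
a,b=100,75
fit([((-a,b,38),s(33,253)),((a,b,38),s(265,40)),((a,-b,38),s(487,148)),((-a,-b,38),s(287,380)),((-a,b,38),d(28,120)),((a,b,38),d(370,40)),((a,-b,38),d(468,218)),((-a,-b,38),d(98,312))],[500,200,0])
a,b=55,30
fit([((-a,b,42),s(178,270)),((a,b,42),s(268,130)),((a,-b,42),s(375,163)),((-a,-b,42),s(290,307)),((-a,b,42),d(108,183)),((a,b,42),d(292,115)),((a,-b,42),d(347,185)),((-a,-b,42),d(155,258))],[500,200,0])
a,b=60,37
fit([((a,-b,94),s(728,290)),((a,b,94),s(733,182)),((-a,-b,0),s(455,390)),((a,-b,0),s(700,422)),((a,-b,94),d(455,440)),((-a,-b,0),d(262,405)),((a,-b,0),d(435,565))],[550,0,-1])
E
python3 f1.py
```

```text
b [475. 418.  38.]
b [676. 397.  38.]
b [655. 255.  38.]
b [464. 272.  38.]
c [520. 206.  94.]
c [562. 104.  94.]
c [631. 124.  94.]
[569. 336.] -5.21
[[-0.5, -0.7], [-2.2, -0.5], [3.2, -1.8], [0.4, 0.9], [-1.2, -2.2], [-0.4, -0.4], [1.8, 1.1], [-1.6, 0.7]]
[554.8 323.8] 4.62
[[-0.1, -0.5], [0.3, 0.2], [0.5, 0.1], [0.6, -0.1], [-0.9, -0.5], [-0.4, -0.3], [-0.0, -0.2], [-0.0, -0.0]]
[581.  170.6] -72.06
[[1.7, -0.4], [0.5, -1.5], [-2.0, -0.5], [0.1, 1.3], [-0.3, 0.0], [-0.7, -0.3], [0.4, 0.4]]
```

```bash
cat > go.py <<'E'
# usage: go.py x y z yaw : print shift in tool axes (after measured orientation), and turn
import sys
from h import *
from scipy.spatial.transform import Rotation as Ro
s=state();R=Ro.from_euler('xyz',s['ee_rot'],degrees=True)
t=np.array(list(map(float,sys.argv[1:4])))
T=Ro.from_euler('xyz',[180,0,float(sys.argv[4])],degrees=True)
print('t',round(s['time_s'],2),'pos',s['ee_pos'].round(1),'rot',s['ee_rot'].round(2),'F',s['force'].round(1),'w',round(s['gripper_width'],1))
print('shift',R.inv().apply(t-s['ee_pos']).round(1),'shift after turn',T.inv().apply(t-s['ee_pos']).round(1),'turn',(R.inv()*T).as_rotvec(degrees=True).round(2))
E
python3 -m creep '[[1,0,0,0,0,0,-10.35],[1,0,0,0,0,0,-10.35],[1,-20,-13,0,0,0,0],[1,-43,-27.8,0,0,0,0],[1,-43,-27.8,0,0,0,0]]' 20
python3 -m creep '[[1,-43,-27.8,10,0,0,0],[1,-43,-27.8,10,0,0,0],[1,-43,-27.8,10,0,0,0],[1,-43,-27.8,10,0,0,0],[1,-43,-27.8,10,0,0,0]]'
python3 -m creep '[[1,-43,-27.8,10,0,0,0],[1,-21,-12,10,0,0,0],[1,-17,-11.7,0,0,0,0],[1,0,0,0,0,0,0],[1,0,0,0,0,0,0]]'
python3 go.py 579.7 325.8 60 184.6
python3 -c "
from h import *
snap('scene','s1');snap('wrist','w1');snap('side','d1')"
```

```text
time_s: 0.78
ee_pos: [271.3, 492.0, 213.7]
ee_rot: [-180.0, -0.0, -175.3]
force: [0.2, 0.7, -0.0]
gripper_width: 43.8
time_s: 1.4
ee_pos: [497.3, 370.4, 163.4]
ee_rot: [-180.0, -0.0, -175.4]
force: [0.3, 1.5, -0.4]
gripper_width: 0.5
time_s: 2.02
ee_pos: [580.0, 327.5, 144.5]
ee_rot: [180.0, -0.0, -175.3]
force: [-0.1, -0.6, -0.4]
gripper_width: 0.9
t 2.02 pos [580.  327.5 144.5] rot [ 179.96   -0.   -175.33] F [-0.1 -0.6 -0.4] w 0.9
shift [ 0.4 -1.7 84.5] shift after turn [ 0.4 -1.6 84.5] turn [ 0.04 -0.    0.07]
```

View pics/w1.png

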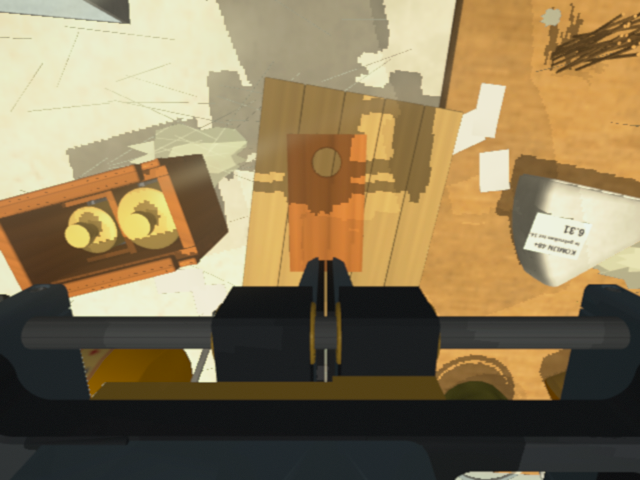

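View pics/d1.png

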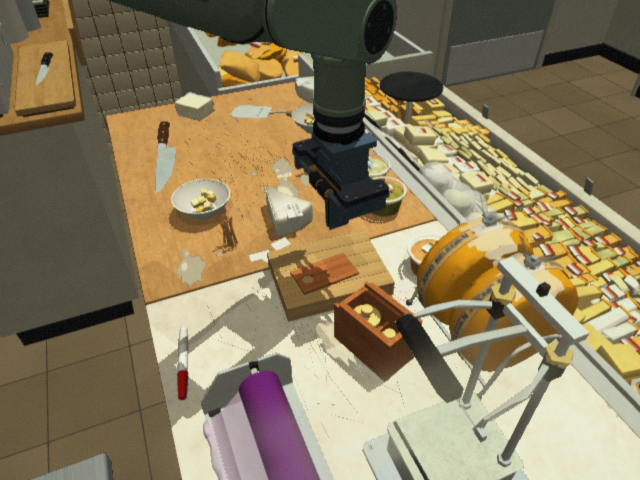

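```bash
python3 -c "
from h import *
f=load('w1')
for p in [(287,135),(366,135),(290,271),(362,271),(326,162)]: print('lid',unproj(f,*p,42).round(1))
for p in [(265,77),(463,110)]: print('board',unproj(f,*p,38).round(1))
for p in [(160,158),(204,262)]: print('case mouth corners',unproj(f,*p,94).round(1))
for p in [(570,45)]: print('jar',unproj(f,*p,0).round(1))
for p in [(225,218)]: print('case base',unproj(f,*p,0).round(1))
"
python3 -m creep '[[1,0,-1.7,40,0,0,0],[1,0,0,34,0,0,0],[1,0,0,18,0,0,0],[1,0,0,5,0,0,0],[1,0,0,0,0,0,0]]'
```

```text
lid [503.1 292.9  42. ]
lid [498.3 351.8  42. ]
lid [611.5 300.9  42. ]
lid [606.7 360.6  42. ]
lid [520.5 323.5  42. ]
board [463.9 274.4  38. ]
board [474.6 422.2  38. ]
case mouth corners [522.9 221.   94. ]
case mouth corners [589.  247.2  94. ]
jar [414.8 513.1   0. ]
case base [581.  235.4   0. ]
time_s: 2.8
ee_pos: [581.5, 325.3, 47.8]
ee_rot: [180.0, 0.1, -175.4]
force: [0.7, 0.0, -0.4]
gripper_width: 0.7
```

```bash
python3 -m creep '[[1,0,0,4,0,0,0],[1,0,0,1,0,0,0],[1,0,0,0,0,0,0]]'
python3 -m creep '[[1,0,0,1,0,0,0],[1,0,0,0,0,0,0]]'
```

```text
time_s: 3.18
ee_pos: [581.2, 325.0, 42.4]
ee_rot: [180.0, 0.0, -175.4]
force: [0.3, 0.2, 0.7]
gripper_width: 0.3
time_s: 3.42
ee_pos: [581.2, 325.0, 42.3]
ee_rot: [180.0, 0.1, -175.4]
force: [-2.0, -1.2, 5.7]
gripper_width: 0.5
```

```bash
python3 -m creep '[[1,0,0,0.6,0,0,0],[1,2,0.3,0,0,0,0],[1,4,0.7,0,0,0,1],[1,4,0.7,0,0,0,1],[1,4,0.6,0,0,0,1]]'
python3 -m creep '[[1,0,0,0,0,0,0]]'
python3 -c "
from h import *
snap('wrist','w2');snap('side','d2')"
```

```text
time_s: 4.05
ee_pos: [569.0, 326.9, 42.4]
ee_rot: [179.9, 0.3, -178.4]
force: [2.0, -0.5, 6.3]
gripper_width: 0.4
time_s: 4.18
ee_pos: [568.4, 327.0, 42.3]
ee_rot: [179.9, 0.2, -178.4]
force: [0.6, -0.4, 6.6]
gripper_width: 0.1
```

View pics/w2.png

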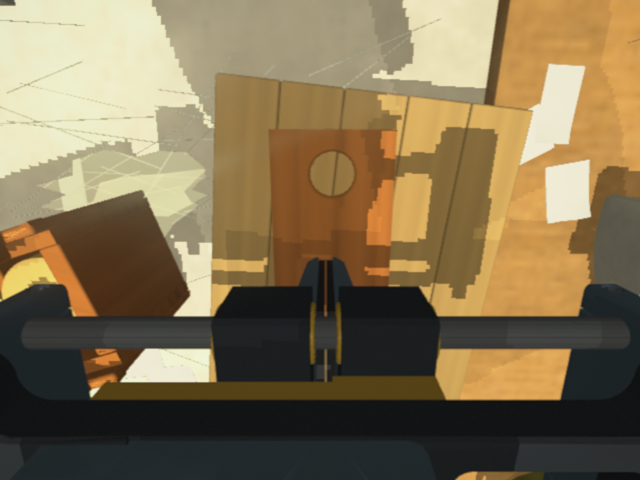

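```bash
python3 -c "
from h import *
f=load('w2')
for p in [(270,129),(395,129),(332,174)]: print('lid',unproj(f,*p,42).round(1))
for p in [(217,73),(531,110)]: print('board',unproj(f,*p,38).round(1))
"
python3 -m creep '[[1,5,0.6,0,0,0,1],[1,5,0.5,0,0,0,1],[1,5,0.4,0,0,0,1],[1,5,0.3,0,0,0,1],[1,5,0.2,0,0,0,1]]'
python3 -m creep '[[1,5,0,0,0,0,1],[1,5,0,0,0,0,1],[1,5,0,0,0,0,0],[1,5,0,0,0,0,0],[1,0,0,0,0,0,0]]'
python3 -c "
from h import *
snap('wrist','w3');snap('side','d3')"
```

```text
lid [487.8 299.3  42. ]
lid [486.2 357.4  42. ]
lid [507.7 328.7  42. ]
board [463.9 274.9  38. ]
board [475.9 421.3  38. ]
time_s: 4.9
ee_pos: [544.0, 329.2, 42.3]
ee_rot: [179.8, 0.3, 176.6]
force: [2.0, -0.1, 5.2]
gripper_width: 0.6
time_s: 5.52
ee_pos: [523.4, 331.0, 42.3]
ee_rot: [179.8, 0.2, 174.6]
force: [0.3, 0.1, 6.2]
gripper_width: 0.3
```

View pics/w3.png

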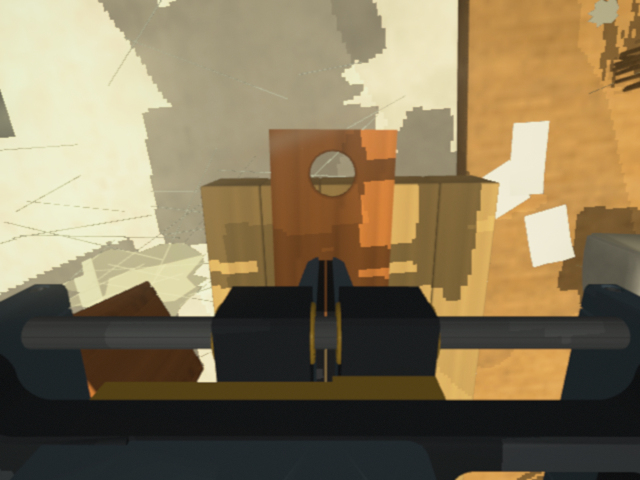

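```bash
python3 -c "
from h import *
f=load('w3')
for p in [(269,129),(396,129),(333,173)]: print('lid',unproj(f,*p,42).round(1))
for p in [(203,185),(497,183)]: print('board',unproj(f,*p,38).round(1))
"
python3 -m creep '[[1,5,0,0,0,0,0],[1,5,0,0,0,0,0],[1,4,0,0,0,0,0],[1,0,0,0,0,0,0],[1,0,0,0,0,0,0]]'
python3 -c "
from h import *
f=snap('wrist','w4');snap('side','d4')"
```

```text
lid [440.  312.7  42. ]
lid [445.6 371.5  42. ]
lid [462.9 340.5  42. ]
board [463.1 275.8  38. ]
board [476.  421.2  38. ]
time_s: 6.25
ee_pos: [509.6, 332.3, 42.3]
ee_rot: [179.8, 0.2, 174.6]
force: [1.2, 0.1, 5.9]
gripper_width: 0.5
```

View pics/w4.png

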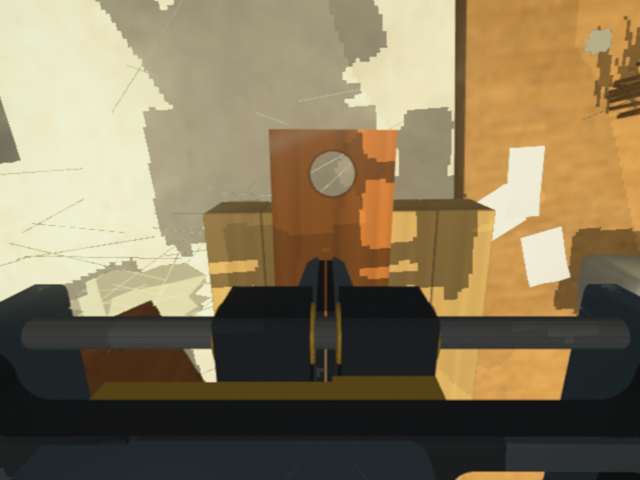

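```bash
python3 -m creep '[[1,0,0,0,0,0,0],[1,0,0,-5,0,0,0],[0,0,0,-25,0,0,0],[0,0,0,-25,0,0,0],[0,0,0,0,0,0,0]]'
python3 -m creep '[[0,20,0,0,0,0,0],[0,20,0,0,0,0,0],[0,20,0,0,0,0,0],[0,0,0,0,0,0,0]]'
python3 go.py 443.8 342 21 174.6
python3 -c "
from h import *
f=snap('wrist','w5');snap('side','d5');snap('scene','s5')"
```

```text
time_s: 6.98
ee_pos: [509.1, 332.0, 97.1]
ee_rot: [179.9, 0.2, 174.6]
force: [0.3, 0.9, -0.3]
gripper_width: 27.3
time_s: 7.48
ee_pos: [446.5, 336.9, 95.1]
ee_rot: [-180.0, -0.1, 174.7]
force: [0.1, -0.7, -0.0]
gripper_width: 67.4
t 7.47 pos [446.5 336.9  95.1] rot [-1.7995e+02 -6.0000e-02  1.7471e+02] F [ 0.1 -0.7 -0. ] w 67.4
shift [ 3.1  4.9 74.1] shift after turn [ 3.2  4.8 74.1] turn [-0.05 -0.06  0.11]
```

View pics/w5.png

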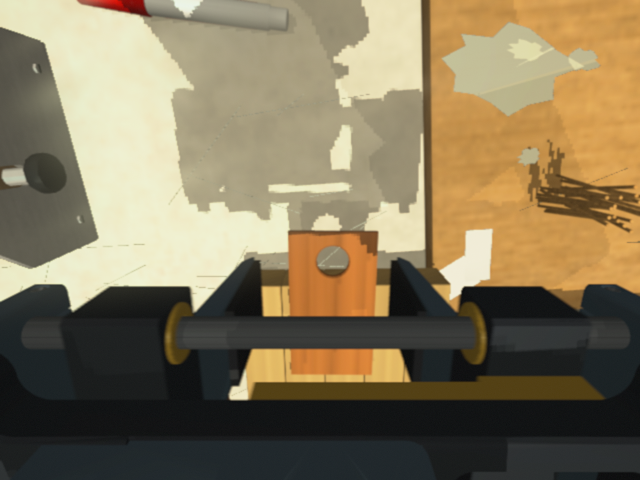

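View pics/d5.png

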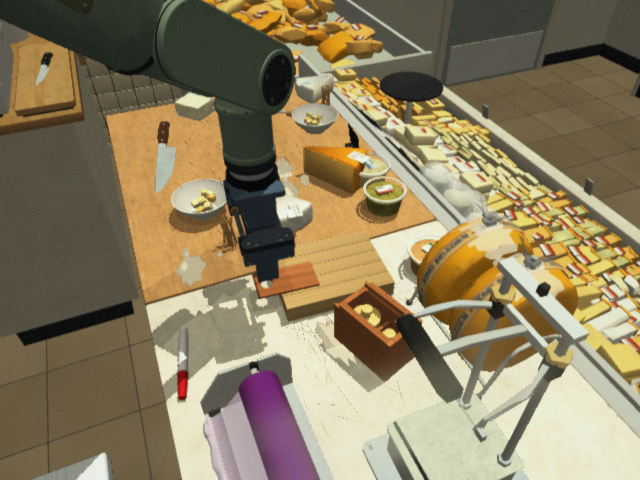

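```bash
python3 -c "
from h import *
f=load('w5')
for p in [(289,231),(378,231),(333,262),(290,373),(372,375)]: print('lid',unproj(f,*p,42).round(1))
"

```

```text
lid [426.1 314.8  42. ]
lid [431.6 373.3  42. ]
lid [450.4 341.8  42. ]
lid [534.6 302.3  42. ]
lid [542.  362.9  42. ]
```

```bash
python3 -m creep '[[0,3,5.4,0,0,0,0],[0,0,0,10,0,0,0],[0,0,0,20,0,0,0],[0,0,0,20,0,0,0],[0,0,0,12,0,0,0]]' 25
python3 -m creep '[[0,0,0,10,0,0,0],[0,0,0,2,0,0,0],[0,0,0,0,0,0,0]]'
python3 go.py 443.8 342.6 21 174.6
python3 -c "
from h import *
f=snap('wrist','w6');snap('side','d6')"
```

```text
time_s: 8.25
ee_pos: [445.4, 342.2, 31.7]
ee_rot: [-179.9, -0.1, 174.6]
force: [-0.3, 0.7, -0.7]
gripper_width: 91.5
time_s: 8.62
ee_pos: [446.1, 342.9, 21.6]
ee_rot: [180.0, 0.0, 174.6]
force: [-0.5, -0.2, -0.3]
gripper_width: 91.0
t 8.62 pos [446.1 342.9  21.6] rot [1.7997e+02 3.0000e-02 1.7461e+02] F [-0.5 -0.2 -0.3] w 91.0
shift [ 2.3 -0.5  0.6] shift after turn [ 2.3 -0.5  0.6] turn [0.03 0.03 0.01]
```

View pics/w6.png

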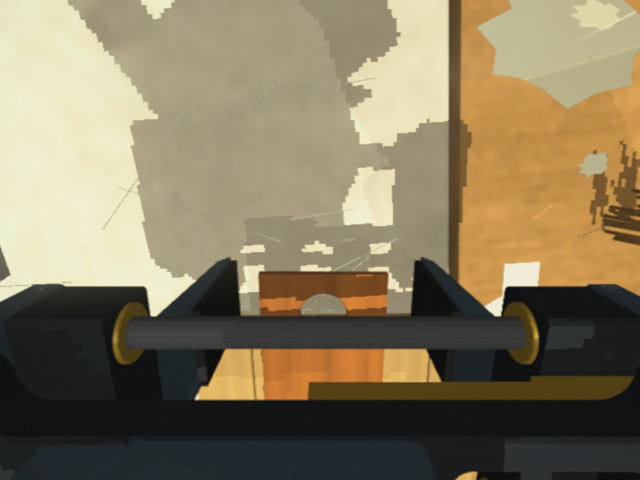

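```bash
python3 -m creep '[[0,2,-0.5,0.5,0,0,0],[1,0,0,0,0,0,0],[1,0,0,0,0,0,0],[1,0,0,0,0,0,0],[1,0,0,0,0,0,0]]' 25
python3 -m creep '[[1,0,0,0,0,0,0],[1,0,0,-4,0,0,0],[1,0,0,-8,0,0,0],[1,0,0,-20,0,0,0],[1,0,0,-20,0,0,0]]'
python3 -m creep '[[1,0,0,-20,0,0,0],[1,0,0,0,0,0,0],[1,0,0,0,0,0,0]]'
python3 go.py 443.8 342.6 93 174.6
python3 -c "
from h import *
f=snap('wrist','w7');snap('side','d7');snap('scene','s7')"
```

```text
time_s: 9.35
ee_pos: [443.8, 342.3, 20.9]
ee_rot: [180.0, 0.0, 174.6]
force: [0.4, -0.4, 0.3]
gripper_width: 59.9
time_s: 9.98
ee_pos: [443.8, 342.3, 73.8]
ee_rot: [180.0, 0.0, 174.6]
force: [0.4, 0.4, -0.6]
gripper_width: 59.5
time_s: 10.35
ee_pos: [443.4, 342.1, 92.4]
ee_rot: [-180.0, -0.0, 174.6]
force: [-0.3, -0.1, -1.5]
gripper_width: 59.0
t 10.35 pos [443.4 342.1  92.4] rot [-1.7997e+02 -3.0000e-02  1.7461e+02] F [-0.3 -0.1 -1.5] w 59.0
shift [-0.3  0.6 -0.6] shift after turn [-0.3  0.6 -0.6] turn [-0.03 -0.03  0.01]
```

View pics/w7.png

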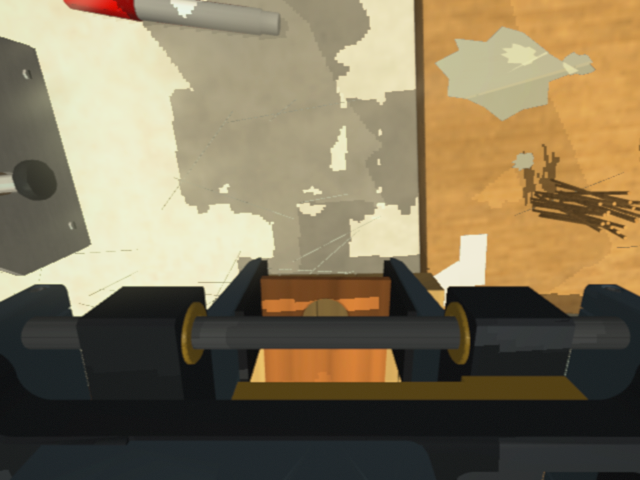

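View pics/d7.png

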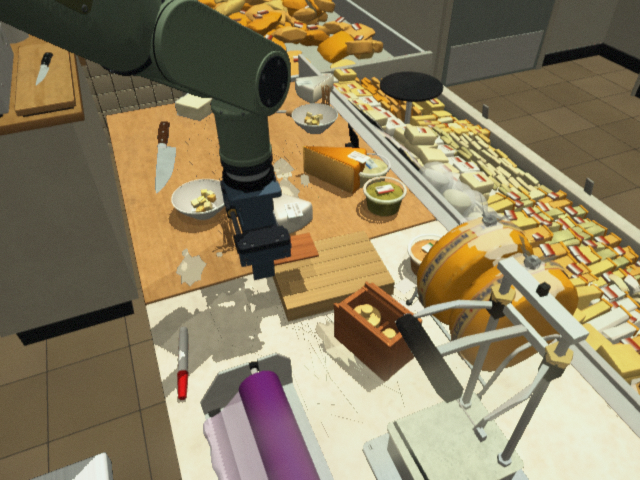

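View pics/s7.png

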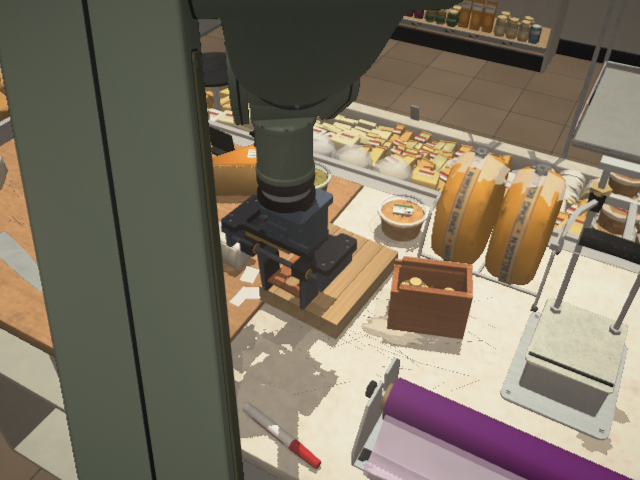

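```bash
cat > ov.py <<'E'
from h import *
import sys
x,y,yaw=map(float,sys.argv[1:4]); tag=sys.argv[4]; y0=np.radians(yaw);c,s=np.cos(y0),np.sin(y0)
W=lambda X,Y,Z:[x+c*X-s*Y,y+s*X+c*Y,Z]
segs=[]
for Z in (0,94):
    P=[(-60,-37,Z),(60,-37,Z),(60,37,Z),(-60,37,Z)]
    segs+=[(P[i],P[(i+1)%4]) for i in range(4)]
segs+=[((a,b,0),(a,b,94)) for a in(-60,60) for b in (-37,37)]
ims=[]
for fn,(u0,v0,u1,v1),k in (('scene0',(380,240,490,350),5.4),('side0',(325,270,435,390),5),('w1',(0,140,240,300),3.3)):
    f=load(fn);im=cv2.imread('pics/%s.png'%fn)[v0:v1,u0:u1];im=cv2.resize(im,None,fx=k,fy=k,interpolation=cv2.INTER_CUBIC);raw=im.copy()
    for a,b in segs:
        p,q=[tuple(((proj(f,W(*t))-(u0,v0)+.5)*k).round().astype(int).tolist()) for t in(a,b)]
        cv2.line(im,p,q,(0,255,0),1)
    cv2.imwrite(f'pics/ov_{tag}_{fn}.png',im); 
E
python3 ov.py 581 170.6 -72.06 a
```

```text
(no output)
```

View pics/ov_a_scene0.png

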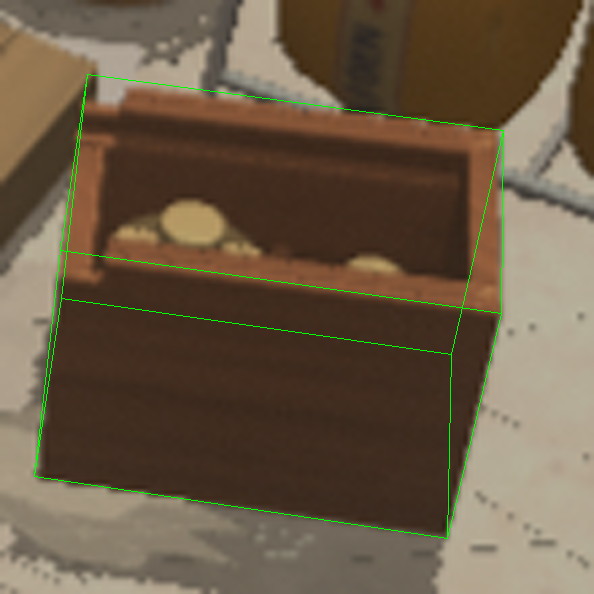

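View pics/ov_a_side0.png

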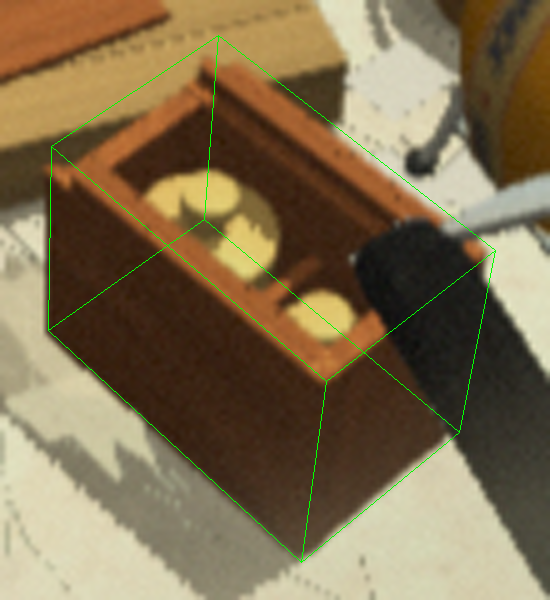

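View pics/ov_a_w1.png

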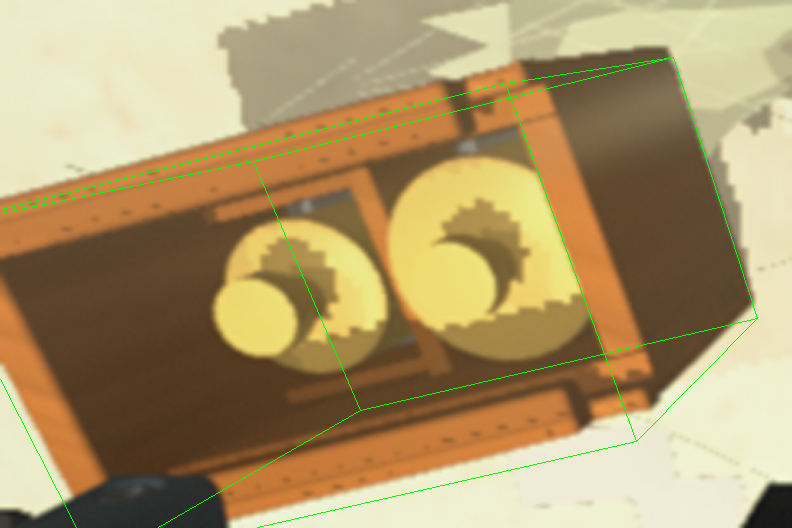

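```bash
cat > f2.py <<'E'
from h import *
from scipy.optimize import least_squares
C={'scene0':(380,240,5.4),'side0':(325,270,5),'w1':(0,140,3.3)}
F={k:load(k) for k in C}
H=None
obs=[('w1',-60,-37,0,667,48),('w1',-60,37,0,755,300),('w1',-48,-37,94,447,85),('w1',-48,37,94,580,432),('w1',-60,-37,H,522,62),('w1',-60,37,H,655,405),
('scene0',-60,-37,0,37,477),('scene0',60,-37,0,447,537),('scene0',60,-37,94,498,312),('scene0',60,37,94,502,130),('scene0',-48,37,94,128,90),('scene0',-60,-37,H,62,277),('scene0',-60,37,H,80,107),
('side0',-60,-37,0,50,330),('side0',60,-37,0,300,560),('side0',60,-37,94,325,382),('side0',-60,-37,H,45,172),('side0',-48,37,94,215,58)]
def run(obs,h=None):
    def r(p):
        c,s=np.cos(p[2]),np.sin(p[2]);o=[]
        for n,X,Y,Z,u,v in obs:
            Z=p[3] if Z is None else Z;k=C[n]
            o+=list(proj(F[n],[p[0]+c*X-s*Y,p[1]+s*X+c*Y,Z])-(k[0]+u/k[2]-.5,k[1]+v/k[2]-.5))
        return np.array(o)
    q=least_squares(r,[580,170,-1.25,86],loss='soft_l1')
    p=q.x;print(p[:2].round(1),np.degrees(p[2]).round(2),p[3].round(1),'mouth',(p[0]-60*np.cos(p[2])).round(1),(p[1]-60*np.sin(p[2])).round(1))
    for o,e in zip(obs,r(p).reshape(-1,2).round(1)): print(o[:4],e)
run(obs)
for n in C: run([o for o in obs if o[0]==n])
E
python3 f2.py
```

```text
[579.1 170.5] -70.73 83.9 mouth 559.2 227.2
('w1', -60, -37, 0) [ 0.2 -1. ]
('w1', -60, 37, 0) [1.  1.7]
('w1', -48, -37, 94) [-2.8 -0.7]
('w1', -48, 37, 94) [0.5 2.2]
('w1', -60, -37, None) [0.1 0.3]
('w1', -60, 37, None) [-0.2  1. ]
('scene0', -60, -37, 0) [-0.5  1.4]
('scene0', 60, -37, 0) [0.1 0.5]
('scene0', 60, -37, 94) [0.7 0.4]
('scene0', 60, 37, 94) [-0.8  0.1]
('scene0', -48, 37, 94) [-1.  -0.8]
('scene0', -60, -37, None) [-0.9  1.4]
('scene0', -60, 37, None) [-0.3 -0.1]
('side0', -60, -37, 0) [-1.7  1. ]
('side0', 60, -37, 0) [0.1 0.6]
('side0', 60, -37, 94) [0.1 0.1]
('side0', -60, -37, None) [-0.3  0.1]
('side0', -48, 37, 94) [ 3.9 -0.2]
[580.6 170.4] -71.41 83.4 mouth 561.5 227.3
('scene0', -60, -37, 0) [-0.3  0.4]
('scene0', 60, -37, 0) [0.2 0.2]
('scene0', 60, -37, 94) [0.8 0.1]
('scene0', 60, 37, 94) [-0.1 -0.1]
('scene0', -48, 37, 94) [-0.3 -1.5]
('scene0', -60, -37, None) [-0.7  0.6]
('scene0', -60, 37, None) [ 0.4 -0.7]
[579.4 171.2] -70.77 83.2 mouth 559.7 227.9
('side0', -60, -37, 0) [-1.6  0.6]
('side0', 60, -37, 0) [0.1 0.2]
('side0', 60, -37, 94) [ 0.  -0.3]
('side0', -60, -37, None) [-0.3 -0. ]
('side0', -48, 37, 94) [ 3.9 -0.5]
[578.7 170.4] -70.83 83.4 mouth 559.0 227.1
('w1', -60, -37, 0) [ 0.2 -1.3]
('w1', -60, 37, 0) [0.8 1.5]
('w1', -48, -37, 94) [-2.9 -1.2]
('w1', -48, 37, 94) [0.2 1.8]
('w1', -60, -37, None) [ 0.4 -0.2]
('w1', -60, 37, None) [-0.2  0.4]
```

```bash
python3 -m creep '[[1,0,0,-4,0,0,4],[1,0,0,0,0,0,9],[1,0,0,0,0,0,9],[1,0,0,0,0,0,9],[1,0,0,0,0,0,9]]'
python3 -m creep '[[1,0,0,0,0,0,9],[1,0,0,0,0,0,9],[1,0,0,0,0,0,7.6],[1,0,0,0,0,0,0],[1,0,0,0,0,0,0]]'
python3 go.py 523.7 331.3 96 109
```

```text
time_s: 11.12
ee_pos: [443.5, 342.1, 96.1]
ee_rot: [-179.9, -0.0, 134.3]
force: [-0.6, 0.2, -0.2]
gripper_width: 59.6
time_s: 11.75
ee_pos: [443.7, 342.2, 96.5]
ee_rot: [-180.0, 0.0, 109.1]
force: [-0.0, 0.7, -0.6]
gripper_width: 59.7
t 11.75 pos [443.7 342.2  96.5] rot [-1.7996e+02  1.0000e-02  1.0912e+02] F [-0.   0.7 -0.6] w 59.7
shift [-36.5  72.1   0.4] shift after turn [-36.4  72.1   0.5] turn [-0.04  0.01  0.12]
```

```bash
python3 -m creep '[[1,-8,15,0,0,0,0.1],[1,-12,24,0,0,0,0],[1,-12,24,0,0,0,0],[1,-4.5,9.1,0,0,0,0],[1,0,0,0,0,0,0]]'
python3 -m creep '[[1,0,0,0,0,0,0]]'
python3 go.py 523.7 331.3 66 109
python3 -c "
from h import *
f=snap('wrist','w8');snap('side','d8');snap('scene','s8')
a=cv2.imread('pics/side0.png')
for n,(u0,v0,u1,v1),k in (('s8',(250,180,490,360),3.3),('d8',(240,200,440,390),3)):
    cv2.imwrite('pics/%sz.png'%n,cv2.resize(cv2.imread('pics/%s.png'%n)[v0:v1,u0:u1],None,fx=k,fy=k,interpolation=cv2.INTER_CUBIC))
"
```

```text
time_s: 12.38
ee_pos: [524.3, 330.9, 96.5]
ee_rot: [-180.0, -0.0, 108.9]
force: [-0.4, -0.9, -0.5]
gripper_width: 59.7
time_s: 12.5
ee_pos: [523.0, 331.1, 96.7]
ee_rot: [-179.9, -0.0, 108.9]
force: [-0.2, -0.5, -1.0]
gripper_width: 59.2
t 12.5 pos [523.  331.1  96.7] rot [-179.94   -0.    108.93] F [-0.2 -0.5 -1. ] w 59.2
shift [-0.1  0.8 30.7] shift after turn [-0.1  0.7 30.7] turn [-0.06 -0.   -0.07]
```

View pics/s8z.png

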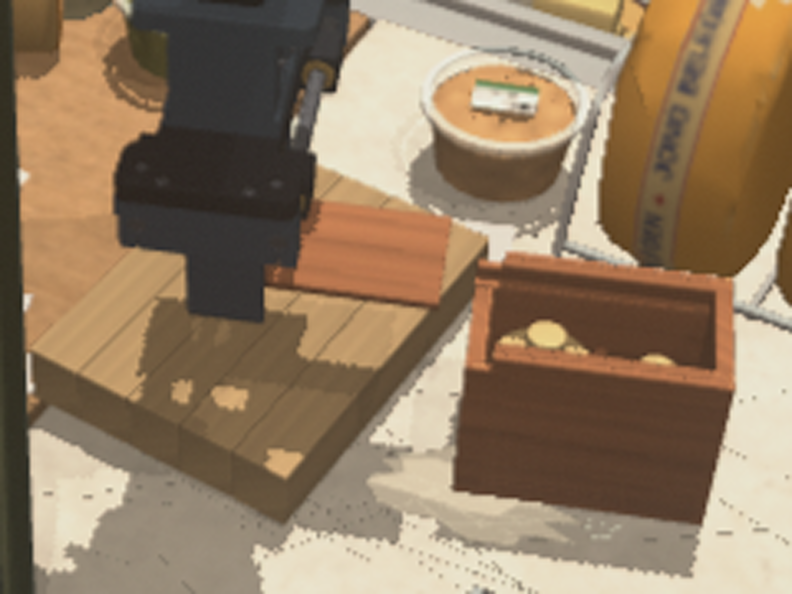

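View pics/d8z.png

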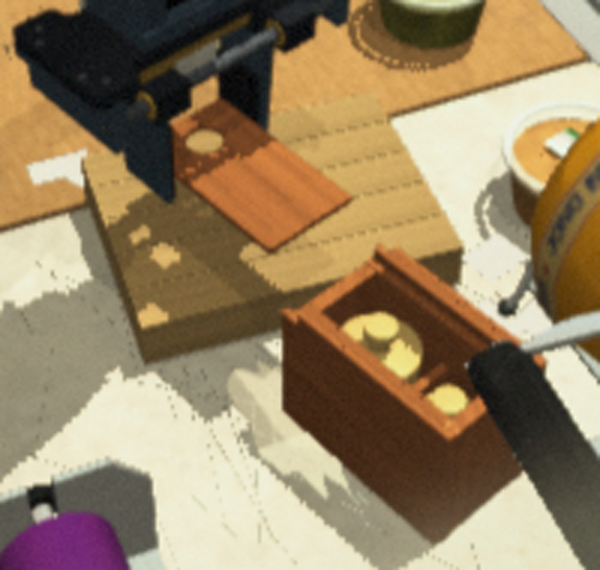

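View pics/w8.png

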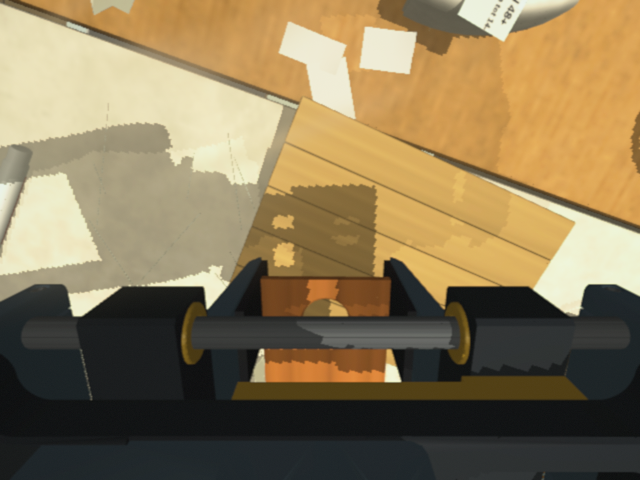

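```bash
python3 - <<'E'
from h import *
from scipy.optimize import least_squares
S=load('s8');D=load('d8')
P=[]
for a,b in [((452,217),(350,201)),((438,302),(275,247))]:
    ua=np.array([250+a[0]/3.3-.5,180+a[1]/3.3-.5]);ub=np.array([240+b[0]/3-.5,200+b[1]/3-.5])
    q=least_squares(lambda p:np.r_[proj(S,p)-ua,proj(D,p)-ub],[550,240,110]);P.append(q.x);print(q.x.round(1),q.fun.round(1))
m=(P[0]+P[1])/2;w=P[0]-P[1];print(m.round(1),np.linalg.norm(w).round(1),'yaw',np.degrees(np.arctan2(w[1],w[0]))-90)
g=np.array([523,331.1]);y=np.radians(-71.07);print('expected',g+95*np.array([np.cos(y),np.sin(y)]))
E
```

```text
[579.6 248.4 118.5] [ 0.3  1.1  0.2 -1.2]
[528.1 232.3 116.5] [-0. -0. -0.  0.]
[553.9 240.3 117.5] 53.9 yaw -72.66718931508663
expected [553.81921058 241.23801549]
```

```bash
python3 -m creep '[[1,0,0.5,12,0,0,0],[1,0,0,12,0,0,0],[1,0,0,9,0,0,0],[1,0,0,0,0,0,0],[1,0,0,0,0,0,0]]'
python3 go.py 523.7 331.3 63.6 109
python3 -c "
from h import *
f=snap('wrist','w9');snap('side','d9');snap('scene','s9')
for n,(u0,v0,u1,v1),k in (('s9',(250,180,490,360),3.3),('d9',(240,200,440,390),3)):
    cv2.imwrite('pics/%sz.png'%n,cv2.resize(cv2.imread('pics/%s.png'%n)[v0:v1,u0:u1],None,fx=k,fy=k,interpolation=cv2.INTER_CUBIC))
"
```

```text
time_s: 13.28
ee_pos: [524.5, 331.5, 64.0]
ee_rot: [180.0, -0.0, 108.9]
force: [0.5, -0.1, 0.6]
gripper_width: 59.5
t 13.28 pos [524.5 331.5  64. ] rot [ 1.7998e+02 -1.0000e-02  1.0891e+02] F [ 0.5 -0.1  0.6] w 59.5
shift [ 0.1 -0.8  0.4] shift after turn [ 0.1 -0.8  0.4] turn [ 0.02 -0.01 -0.09]
```

View pics/s9z.png

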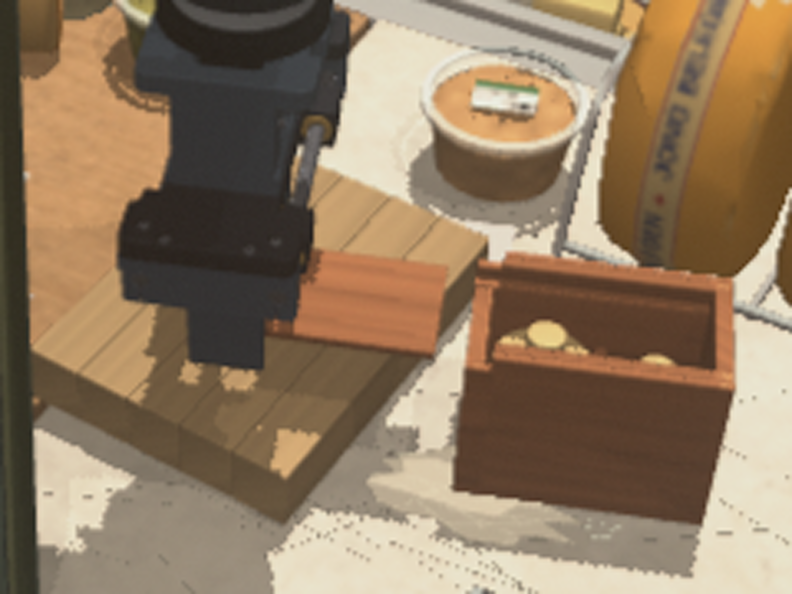

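View pics/d9z.png

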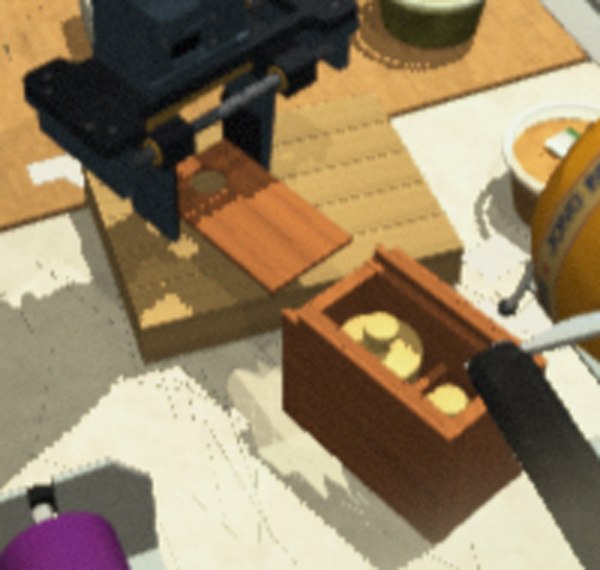

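```bash
python3 -m creep '[[1,-4,-0.5,0,0,0,0],[1,-6,0,0.3,0,0,0],[1,-6,0,0,0,0,0],[1,-4,0,0,0,0,0],[1,0,0,0,0,0,0]]'
python3 go.py 523.7 331.3 63.6 109
python3 -c "
from h import *
f=snap('wrist','w10');snap('side','d10');snap('scene','s10')
for n,(u0,v0,u1,v1),k in (('s10',(250,180,490,360),3.3),('d10',(240,200,440,390),3)):
    cv2.imwrite('pics/%sz.png'%n,cv2.resize(cv2.imread('pics/%s.png'%n)[v0:v1,u0:u1],None,fx=k,fy=k,interpolation=cv2.INTER_CUBIC))
"
```

```text
time_s: 14.05
ee_pos: [530.5, 311.9, 63.6]
ee_rot: [180.0, -0.0, 108.9]
force: [-0.0, 0.2, 0.0]
gripper_width: 59.4
t 14.05 pos [530.5 311.9  63.6] rot [180.    -0.   108.88] F [-0.   0.2  0. ] w 59.4
shift [20.6 -0.1  0. ] shift after turn [20.6 -0.1  0. ] turn [ 0.   -0.   -0.12]
```

View pics/s10z.png

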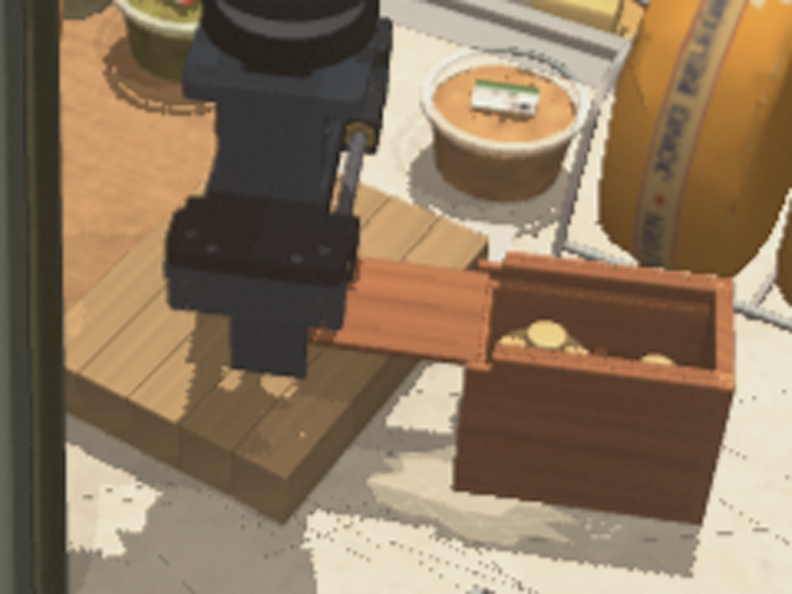

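View pics/d10z.png

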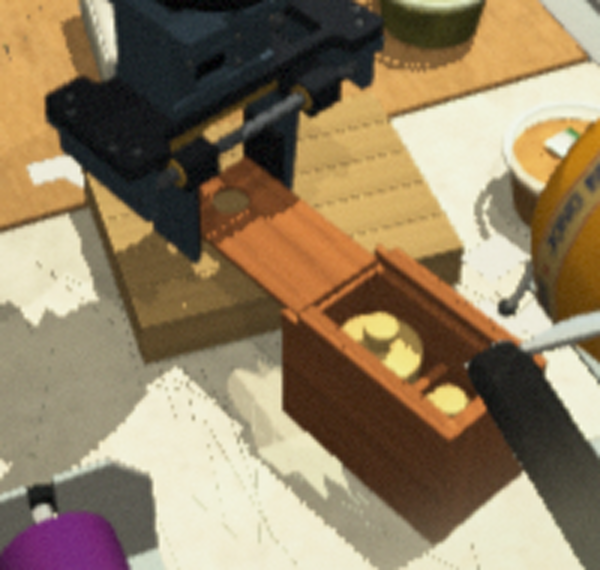

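```bash
python3 -m creep '[[1,-3,0,0,0,0,0],[1,-3,0,0,0,0,0],[1,-3,0,0,0,0,0],[1,0,0,0,0,0,0]]'
python3 -m creep '[[1,-3,0,0,0,0,0],[1,-3,0,0,0,0,0],[1,-3,0,0,0,0,0],[1,0,0,0,0,0,0]]'
python3 -c "
from h import *
f=snap('wrist','w11');snap('side','d11');snap('scene','s11')
for n,(u0,v0,u1,v1),k in (('s11',(250,180,490,360),3.3),('d11',(240,200,440,390),3)):
    cv2.imwrite('pics/%sz.png'%n,cv2.resize(cv2.imread('pics/%s.png'%n)[v0:v1,u0:u1],None,fx=k,fy=k,interpolation=cv2.INTER_CUBIC))
"
```

```text
time_s: 14.7
ee_pos: [533.3, 303.5, 63.6]
ee_rot: [180.0, -0.0, 108.9]
force: [0.0, -1.0, -0.7]
gripper_width: 59.5
time_s: 15.2
ee_pos: [536.2, 295.0, 63.6]
ee_rot: [180.0, -0.0, 108.9]
force: [1.0, -0.4, -0.8]
gripper_width: 59.5
```

View pics/s11z.png

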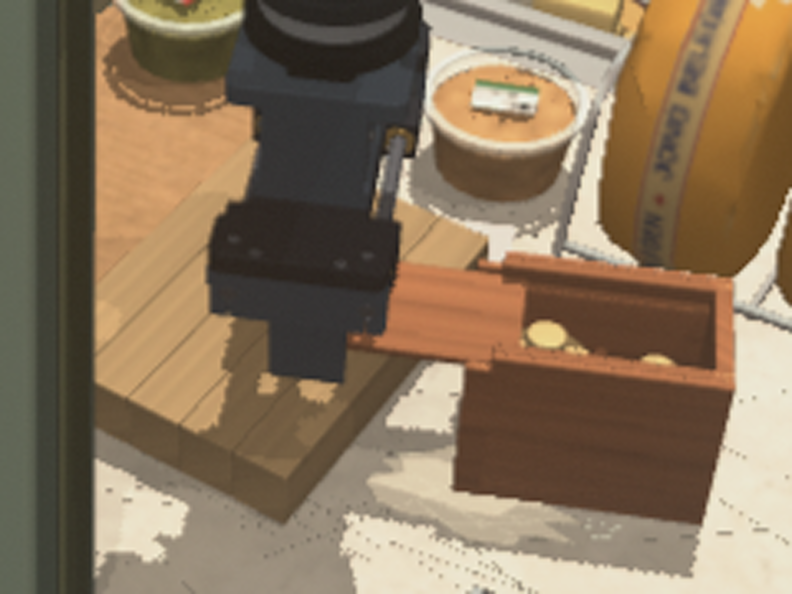

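View pics/d11z.png

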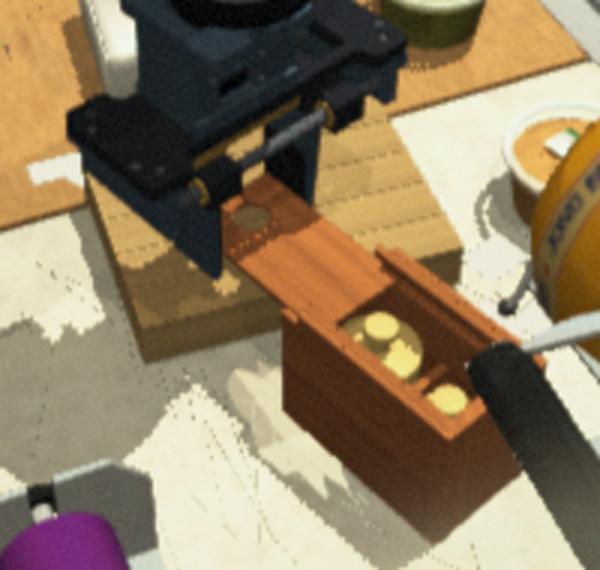

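```bash
python3 -m creep '[[1,-4,0,0,0,0,0],[1,-4,0,0,0,0,0],[1,-4,0,0,0,0,0],[1,-4,0,0,0,0,0],[1,-4,0,0,0,0,0]]'
python3 -m creep '[[1,-4,0,0,0,0,0],[1,-4,0,0,0,0,0],[1,-4,0,0,0,0,0],[1,-4,0,0,0,0,0],[1,-4,0,0,0,0,0]]'
python3 -m creep '[[1,-4,0,0,0,0,0],[1,0,0,0,0,0,0],[1,0,0,0,0,0,0]]'
python3 -c "
from h import *
f=snap('wrist','w12');snap('side','d12');snap('scene','s12')
for n,(u0,v0,u1,v1),k in (('s12',(250,180,490,360),3.3),('d12',(240,200,440,390),3)):
    cv2.imwrite('pics/%sz.png'%n,cv2.resize(cv2.imread('pics/%s.png'%n)[v0:v1,u0:u1],None,fx=k,fy=k,interpolation=cv2.INTER_CUBIC))
"
```

```text
time_s: 15.98
ee_pos: [542.7, 276.0, 63.6]
ee_rot: [180.0, -0.0, 108.9]
force: [-0.5, -0.1, -1.4]
gripper_width: 59.7
time_s: 16.6
ee_pos: [549.2, 257.2, 63.6]
ee_rot: [180.0, -0.0, 108.9]
force: [-0.2, -0.5, -0.4]
gripper_width: 59.5
time_s: 16.98
ee_pos: [550.4, 253.7, 63.6]
ee_rot: [180.0, -0.0, 108.9]
force: [0.5, -0.4, -0.1]
gripper_width: 59.6
```

View pics/s12z.png

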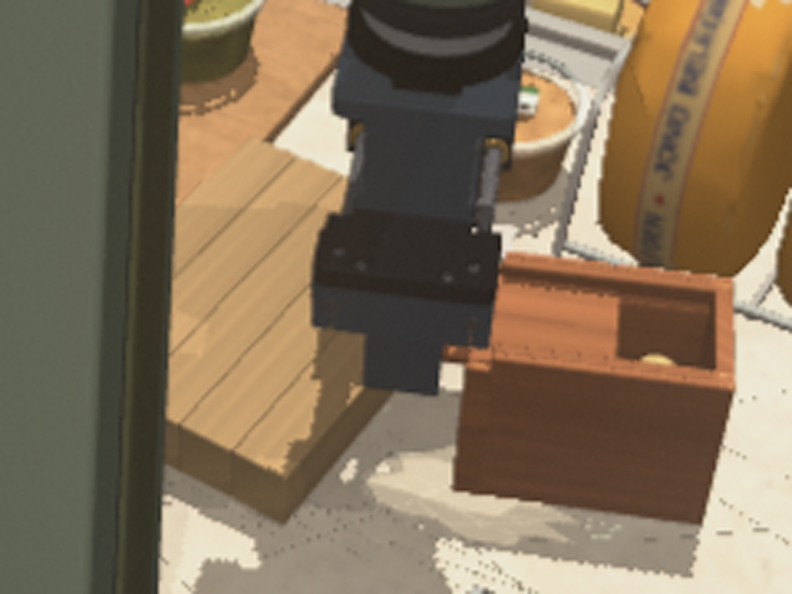

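View pics/d12z.png

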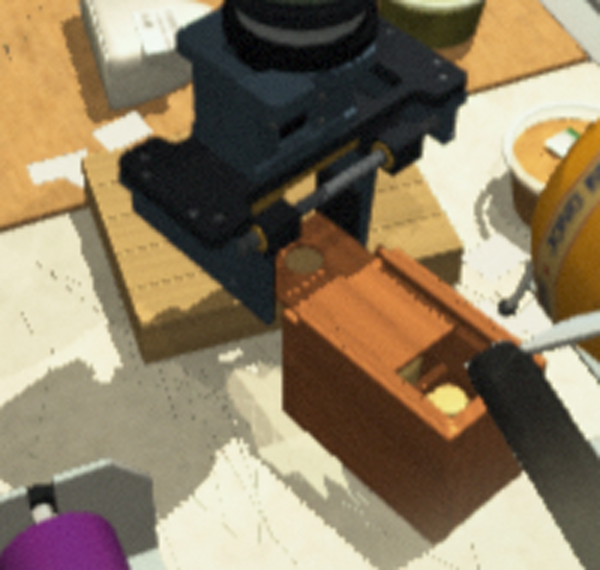

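```bash
python3 -m creep '[[1,-3,0,0,0,0,0],[1,-3,0,0,0,0,0],[1,-2,0,0,0,0,0],[1,0,0,0,0,0,0],[1,0,0,0,0,0,0]]'
python3 -m creep '[[0,0,0,0,0,0,0],[0,0,0,0,0,0,0],[0,0,0,0,0,0,0],[0,0,0,0,0,0,0],[0,0,0,0,0,0,0]]'
python3 -m creep '[[0,5,0,0,0,0,0],[0,10,0,0,0,0,0],[0,15,0,0,0,0,0],[0,15,0,0,0,0,0],[1,8,0,-6,0,0,0]]' 20
python3 -m creep '[[1,0,0,-6,0,0,0],[1,0,0,-2,0,0,0],[1,0,0,0,0,0,0],[1,0,0,0,0,0,0],[1,0,0,0,0,0,0]]'
python3 go.py 540 284 77 109
python3 -c "
from h import *
f=snap('wrist','w13');snap('side','d13');snap('scene','s13')
for n,(u0,v0,u1,v1),k in (('s13',(250,180,490,360),3.3),('d13',(240,200,440,390),3)):
    cv2.imwrite('pics/%sz.png'%n,cv2.resize(cv2.imread('pics/%s.png'%n)[v0:v1,u0:u1],None,fx=k,fy=k,interpolation=cv2.INTER_CUBIC))
"
```

```text
time_s: 17.75
ee_pos: [553.0, 246.1, 63.6]
ee_rot: [180.0, -0.0, 108.9]
force: [0.1, -0.3, 0.4]
gripper_width: 59.8
time_s: 18.38
ee_pos: [553.0, 246.1, 63.6]
ee_rot: [180.0, -0.0, 108.9]
force: [0.7, -0.8, 0.2]
gripper_width: 91.1
time_s: 19.0
ee_pos: [534.9, 297.4, 69.3]
ee_rot: [-179.9, 0.0, 109.0]
force: [0.1, 0.4, 0.4]
gripper_width: 83.5
time_s: 19.62
ee_pos: [535.8, 295.9, 77.4]
ee_rot: [-180.0, -0.0, 108.9]
force: [-0.4, 0.7, -0.1]
gripper_width: 33.9
t 19.62 pos [535.8 295.9  77.4] rot [-179.98   -0.    108.89] F [-0.4  0.7 -0.1] w 33.9
shift [-12.6   0.1   0.4] shift after turn [-12.6   0.1   0.4] turn [-0.02 -0.   -0.11]
```

View pics/s13z.png

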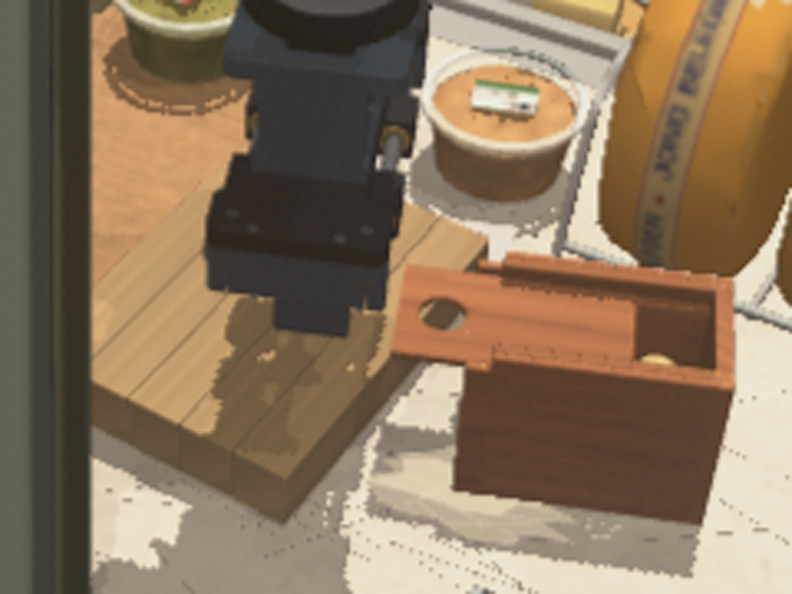

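View pics/d13z.png

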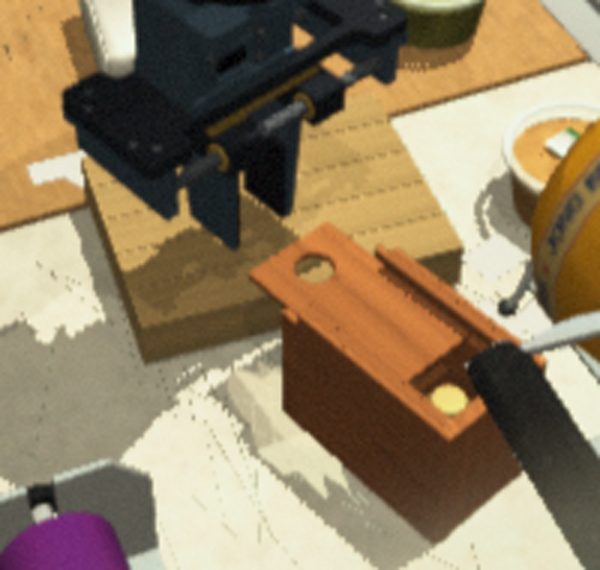

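View pics/w13.png

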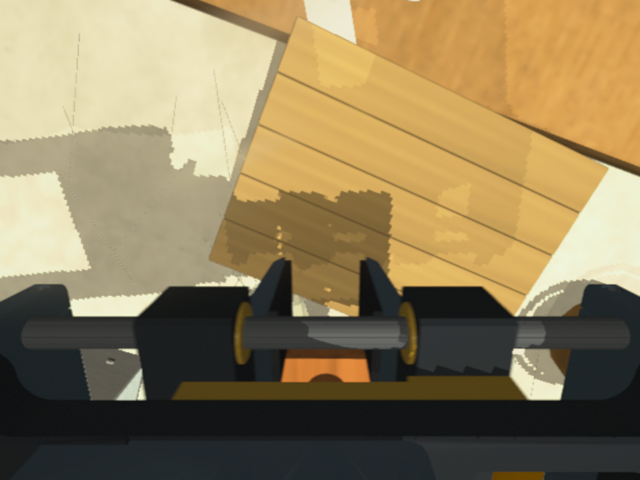

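```bash
python3 -m creep '[[1,-5,0,0,0,0,0],[1,-5,0,0,0,0,0],[1,0,0,0,0,0,0],[1,0,0,0,0,0,0],[1,0,0,0,0,0,0]]' 
python3 -m creep '[[1,-4,0,0,0,0,0],[1,-4,0,0,0,0,0],[1,-4,0,0,0,0,0],[1,-4,0,0,0,0,0]]' 
python3 -m creep '[[1,-3,0,0,0,0,0],[1,-3,0,0,0,0,0],[1,-3,0,0,0,0,0],[1,-3,0,0,0,0,0]]' 
python3 -m creep '[[1,-2,0,0,0,0,0],[1,-2,0,0,0,0,0],[1,-2,0,0,0,0,0],[1,0,0,0,0,0,0]]' 
python3 -c "
from h import *
f=snap('wrist','w14');snap('side','d14');snap('scene','s14')
for n,(u0,v0,u1,v1),k in (('s14',(250,180,490,360),3.3),('d14',(240,200,440,390),3)):
    cv2.imwrite('pics/%sz.png'%n,cv2.resize(cv2.imread('pics/%s.png'%n)[v0:v1,u0:u1],None,fx=k,fy=k,interpolation=cv2.INTER_CUBIC))
"
```

```text
time_s: 20.4
ee_pos: [539.0, 286.8, 77.6]
ee_rot: [180.0, -0.0, 108.9]
force: [0.0, 0.1, 0.6]
gripper_width: 0.3
time_s: 20.9
ee_pos: [544.3, 271.3, 77.6]
ee_rot: [180.0, -0.0, 108.9]
force: [-0.6, 0.5, -0.7]
gripper_width: 0.3
time_s: 21.4
ee_pos: [548.2, 260.1, 77.6]
ee_rot: [180.0, -0.0, 108.9]
force: [0.1, -0.6, 0.3]
gripper_width: 0.4
time_s: 21.9
ee_pos: [550.1, 254.4, 77.6]
ee_rot: [180.0, -0.0, 108.9]
force: [0.0, -0.2, -0.1]
gripper_width: 0.4
```

View pics/s14z.png

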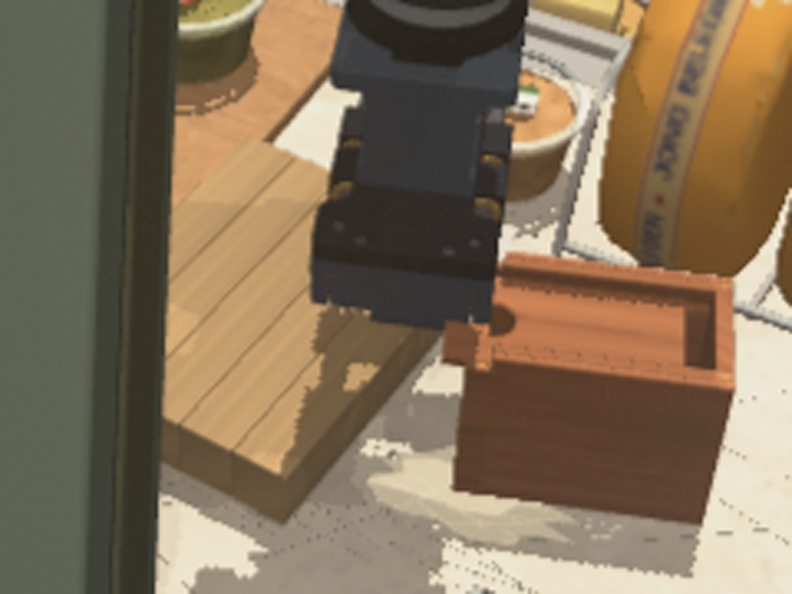

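View pics/d14z.png

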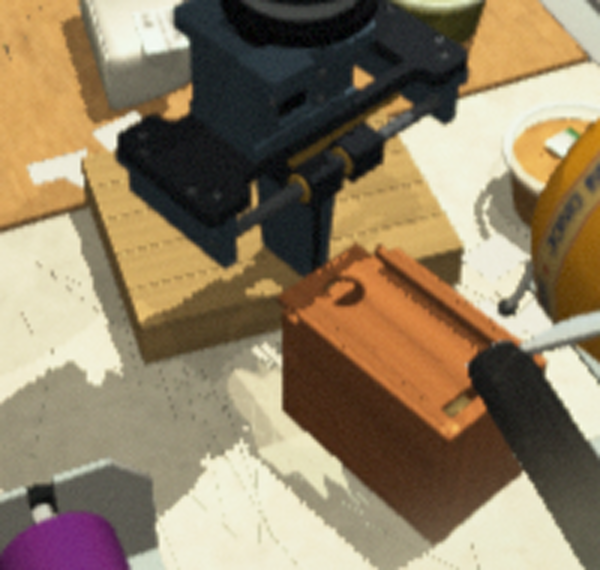

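```bash
python3 -m creep '[[1,-2.5,0,0,0,0,0],[1,-2.5,0,0,0,0,0],[1,-2.5,0,0,0,0,0],[1,-1.5,0,0,0,0,0],[1,0,0,0,0,0,0]]' 
python3 -m creep '[[1,-1,0,0,0,0,0],[1,0,0,0,0,0,0]]' 
python3 -m creep '[[1,-1,0,0,0,0,0],[1,0,0,0,0,0,0]]' 
python3 -m creep '[[1,-1,0,0,0,0,0],[1,0,0,0,0,0,0]]' 
```

```text
time_s: 22.68
ee_pos: [553.0, 245.9, 77.6]
ee_rot: [180.0, -0.0, 108.9]
force: [0.1, 0.0, 0.4]
gripper_width: 0.6
time_s: 22.92
ee_pos: [553.3, 245.1, 77.6]
ee_rot: [180.0, -0.0, 108.9]
force: [-0.1, 0.3, -0.3]
gripper_width: 0.4
time_s: 23.18
ee_pos: [553.7, 244.1, 77.6]
ee_rot: [180.0, -0.0, 108.9]
force: [0.5, -0.1, 0.7]
gripper_width: 0.6
time_s: 23.42
ee_pos: [553.9, 243.5, 77.6]
ee_rot: [180.0, -0.0, 108.9]
force: [0.2, 1.4, 0.3]
gripper_width: 0.4
```

```bash
python3 -m creep '[[1,-0.7,0,0,0,0,0],[1,0,0,0,0,0,0]]' 
python3 -m creep '[[1,0,0,0,0,0,0]]' 
python3 -c "
from h import *
f=snap('wrist','w15');snap('side','d15');snap('scene','s15')
for n,(u0,v0,u1,v1),k in (('s15',(370,230,490,350),5),('d15',(320,270,440,390),5)):
    cv2.imwrite('pics/%sz.png'%n,cv2.resize(cv2.imread('pics/%s.png'%n)[v0:v1,u0:u1],None,fx=k,fy=k,interpolation=cv2.INTER_CUBIC))
"
```

```text
time_s: 23.68
ee_pos: [554.0, 243.2, 77.6]
ee_rot: [180.0, -0.1, 108.9]
force: [-1.3, 4.4, -0.4]
gripper_width: 0.5
time_s: 23.8
ee_pos: [554.0, 243.1, 77.6]
ee_rot: [180.0, -0.1, 108.9]
force: [-2.5, 4.2, -0.6]
gripper_width: 0.2
```

View pics/s15z.png

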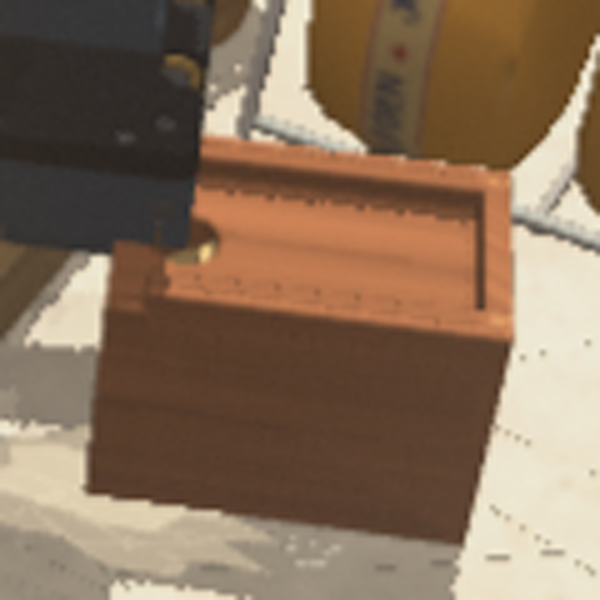

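View pics/d15z.png

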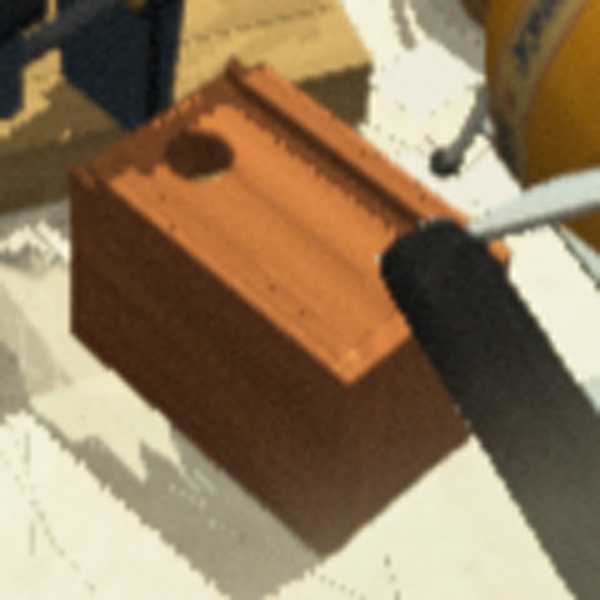

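```bash
python3 -m creep '[[1,5,0,0,0,0,0],[1,15,0,-5,0,0,0],[1,30,0,-20,0,0,0],[1,40,0,-40,0,0,0],[1,20,0,-40,0,0,0]]' 
python3 -m creep '[[1,0,0,-40,0,0,0],[1,0,0,0,0,0,0],[1,0,0,0,0,0,0]]' 
python3 -c "
from h import *
f=snap('wrist','w16');snap('side','d16');snap('scene','s16')
for n,(u0,v0,u1,v1),k in (('s16',(370,230,490,350),5),('d16',(320,270,440,390),5)):
    cv2.imwrite('pics/%sz.png'%n,cv2.resize(cv2.imread('pics/%s.png'%n)[v0:v1,u0:u1],None,fx=k,fy=k,interpolation=cv2.INTER_CUBIC))
"
```

```text
time_s: 24.58
ee_pos: [517.6, 348.5, 183.8]
ee_rot: [180.0, 0.0, 109.0]
force: [0.1, 0.2, -0.7]
gripper_width: 0.7
time_s: 24.95
ee_pos: [518.0, 346.5, 222.0]
ee_rot: [-179.9, 0.0, 108.9]
force: [0.3, -0.3, 0.3]
gripper_width: 0.5
```

View pics/s16z.png

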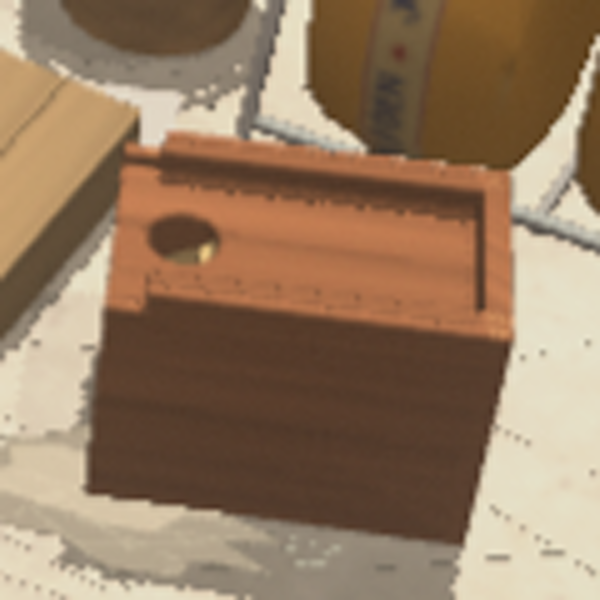

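View pics/d16z.png

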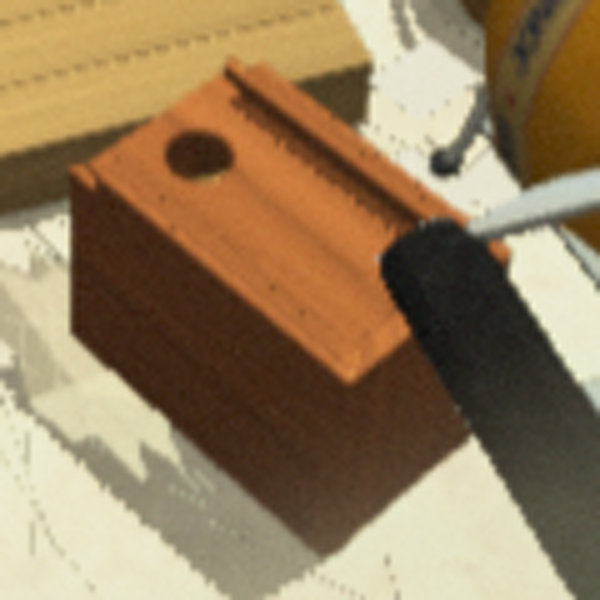

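View pics/w16.png

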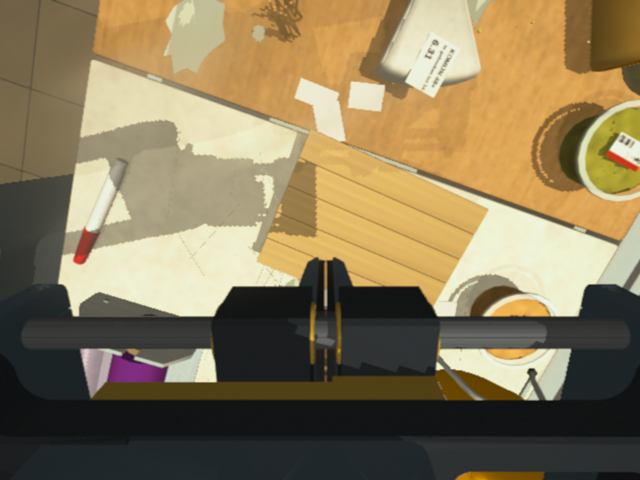

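View pics/s16.png

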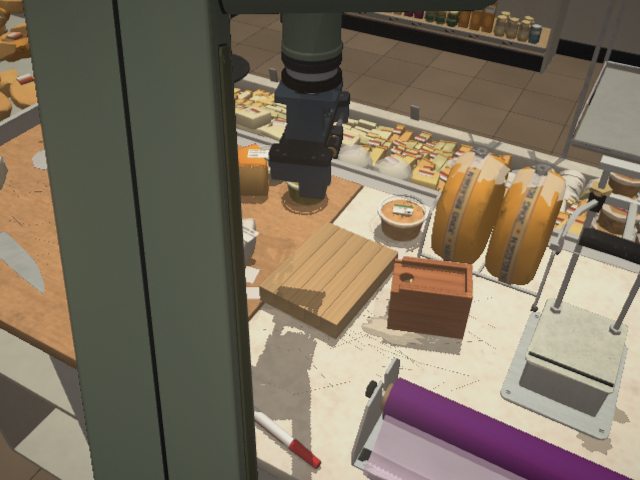

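```bash
python3 - <<'E'
from h import *
d=np.array([np.cos(np.radians(-70.9)),np.sin(np.radians(-70.9))]);m=np.array([559.5,227.3])
for n,(u0,v0),p in (('s16',(370,230),(184,239)),('d16',(320,270),(200,155))):
    q=unproj(load(n),u0+p[0]/5-.5,v0+p[1]/5-.5,83)[:2];print(n,'hole along',((q-m)@d).round(1),'lat',(q-m)@np.array([-d[1],d[0]]))
# tail edge mids vs post corners
for n,(u0,v0),p in (('s16',(370,230),(114,240)),('d16',(320,270),(158,123))):
    q=unproj(load(n),u0+p[0]/5-.5,v0+p[1]/5-.5,83)[:2];print(n,'tail along',((q-m)@d).round(1))
E
```

```text
s16 hole along 22.0 lat -0.010219491372717372
d16 hole along 22.4 lat -0.4474614072355138
s16 tail along 0.8
d16 tail along 3.5
```

```bash
python3 -c "
from h import *
print(job_done()); print(state()['time_s'])"
```

```text
the job is handed in; nothing more can be done
None
the job is handed in; nothing more can be done
```

The lid is fully home in the case, and I handed the job in at about 25 s of robot time (limit 72 s); no verdict was reported.

**What I did:**
- I pressed the lid with about 6 N and dragged it about 70 mm towards the robot, turning it in line with the block, until it hung about 40 mm over the front edge.
- I gripped it across the tail with 25 N, lifted it, turned it to the case and slid it about 75 mm into the grooves, with almost no contact force.
- I released it and pushed the tail edge home with closed fingers until they met a stop at about 5 N. Then I backed the arm well clear.

**Last checks:**
- **Lid position:** from the finger hole, both cameras put the tail about 1 mm inside flush and within 0.5 mm of the centre line.
- **A disagreement:** picking the tail edge directly gave 0.8 mm in from the scene camera but 3.5 mm in from the side camera. That edge is hard to pick out there. Both values are within the 5 mm allowed.
- **Case and surroundings:** the case looked unmoved and upright. The bystanders in view looked untouched, but I did not measure them, and part of the scene view was hidden by the arm.
- **Weights:** the lid now covers them. Brass still shows through the finger hole, and nothing disturbed either weight.

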